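# Lock the toe stop of a last clamp against a shoe last

### The arm

A 7-joint arm with a two-finger parallel gripper is mounted at the origin on the work surface. World frame = base frame: x ahead of the robot, y to its left, z up, the work surface at z = 0. Lengths are in m, angles in rad, forces in N, time in s.
With the tool pointing down it reaches from about 0.425 to 0.975 m from the base axis. Payload 16.7 kg.
Tool frame: the origin (TCP) lies at the very end of the fingers, on their centre line; the grasp point (between the pads) lies 19 mm behind it; z points along the fingers, y is the line along which they close (so a half turn about z gives the same grasp; the last joint's range is limited). The gripper opens to 85 mm and grips with 20 to 120 N. Pads are 22 mm wide; open, the fingers measure 114 mm over their backs; the gripper's body (76 mm by 85 mm) begins 54 mm behind the grasp point. The pads swing forward as they close: fully open they stand 13 mm farther back than shut.
Start: joints at [1.044, 0.426, 0.074, 1.606, -0.034, 1.111, -0.067], TCP at [0.248, -0.628, 0.201] pointing down, gripper open.
Joint ranges: [-2.85, 2.85], [-0.5, 2.14], [-1.23, 1.37], [0.21, 2.46], [-1.02, 4.16], [0.16, 2.05], [-2.73, 2.73]. Speed limits (rad/s): [1.89, 1.89, 2.39, 2.39, 3.01, 3.01, 3.01].

### API

Orientations are given as a unit quaternion [x, y, z, w].
In Python, from rig import * gives the robot as it stands. The module is installed in compiled form; this text tells all that it offers.
- The arm moves only by the shell command python3 -m inch 'ROWS'. ROWS is JSON, one flat list of numbers, 7 for each row, row after row: the shift along the tool's x, y, z in cm, then the turn, a rotation vector about the tool's x, y, z in rad, then the closure, from 0 (fully open) to 1 (shut). A call has 1 to 5 rows; each row is the pose to reach, as a shift and turn from the pose commanded when the call began, along the tool's axes at that moment; what a row does not reach only later rows make up. A row lasts 1/10 s, in which the tool goes at most 50 mm and 8.59 degrees, less where a joint would pass 70% of its speed; a pose out of reach is approached as far as the arm can. A call with a gripper value outside its range is refused whole. The fingers move at their own pace and stop on an object; the grip force is fixed at half the most. Time passes only in rows, so rows that repeat a pose let the fingers close. It gives the time, the measured TCP pose, the force, the opening and the grip force at its end, in the units of the state.
- get_obs(): the state, without advancing time (a new reading comes with each control period).
- get_image(name): name is "side" or "top"; returns a dict with "image" (480x640x3 uint8, red, green, blue), "fx", "fy", "cx", "cy" (pixels), "distortion" ([k1, k2, p1, p2, k3] as OpenCV has them; the pictures are not rectified), "extrinsics" (4x4, takes a point from camera to world coordinates). Camera axes: x right, y down, z forward; pixel columns grow to the right and rows downward; lengths in m; the calibration is good to about 2 mm. A picture is of the moment at which its call begins. There is no depth.
- close_job(): hands the job in; it is judged then, once.
The state is a dict: "time_s": time; "joint_positions": joint angles; "dq": joint speeds; "tau": joint torques, N m; "position": TCP position; "ee_rot": TCP orientation; "force": force on the tool from outside, world axes, zero at the start; "wrist_torque": the same for the moment, N m; "gripper_width": opening from 0.0 (shut) to 1.0 (fully open); "finger_force": force on a finger pad.
Only numpy, scipy, OpenCV 4.12 (cv2) and the standard library are available. Lean on these libraries where they do the work, as an engineer would, in place of code of your own. Each camera call takes 0.05 s, during which the arm holds its last target. There are 200 camera calls.

### The job

Clamp the child's last in the last clamp: pinch the release lever against its wooden post and keep it squeezed while you slide the toe stop towards the last and push the last home against the heel cup, then let go so that the latch drops fully into a notch. The stop must be locked where its sprung pad is clearly pressed in but not bottomed out. Never force the latch against the rack or ram the last, leave the last standing on its sole and the other things on the bench alone.

Things in the scene. Friction and masses are not known exactly. Their poses are not given: they have to be found in the camera images.
- clamp: last clamp fixed to the bench: grey bed plate 450 x 135 x 12 mm on the table. Origin on the table under the rail line; x runs along the bed from the sliding toe stop to the heel cup (the closing direction), z up. The plate spans x -115..335, y -75..60 mm.
- carriage (a joint): sliding toe stop (grey block 60 x 50 mm, 51 mm high over the table, grip on top) along clamp x, m, 0 to 0.137, growing towards the heel cup; its origin and the tooth stand at clamp x = value - 0.050. Friction about 2.5 N. It starts in the rack's long gap, free from 0 to 0.051; beyond that it slides only with the lever squeezed.
- lever (a joint): release lever on the carriage's -y side, rad: 0 let go (tooth fully in), 0.30 squeezed to its stop, tooth clear above 0.19, about 0.18 when the tooth rests on a land. Hinge along clamp x at y -50, z 55 mm. Finger bar: steel rod along clamp x, 14 mm thick, 50 mm long, z 105 mm; spring 4 N there let go, 10 N squeezed; it moves 16 mm towards the post.
- grip (a point): where lever and post are pinched, on the carriage, 105 mm above the table, halfway between the outer faces of the lever bar let go (30 mm to clamp -y) and of the fixed wooden post (30 mm to +y; 36 mm along x, 12 thick, top 125 mm over the table). 60 mm to grip, closing along clamp y; 45 mm when squeezed, the middle then 8 mm to +y of this point.
- tooth: latch tooth at the lower end of the lever, 6 mm wide; origin at the lever's hinge. It must not be forced against the rack.
- rack: notched steel rack along the clamp, y -44..-30, z 12..34 mm, notches open to -y; origin and axes as the clamp's. A long gap, then five notches, in which the tooth sits at carriage values 0.0655, 0.0815, 0.0975, 0.1135, 0.1295 (pitch 16 mm, notches 9 mm wide, so +-1.5 mm), with 7 mm lands between; let go on a land it is not locked; as the grip opens the sprung pad pushes the stop back by 0 to 4 mm.
- plunger (a joint): sprung toe pad on the front of the carriage, m: 0 fully out, 0.024 bottomed; its force is 3 N + 300 N/m x value.
- toe_pad: round black rubber pad, 40 mm wide, 8 mm thick, at the end of the plunger; origin at the carriage's.
- pad_face (a point): middle of the pad's front face, 36 mm above the table; at clamp x = carriage value + 0.025 - plunger value.
- last: child's shoe last of pale wood standing loose on the bed on its sole, 170 mm long, 59 mm wide, 100 mm high at the heel and 40 at the toe, about 0.32 kg. Origin under its middle (12 mm above the table); x points to its heel, z up. Toe tip 85 mm to -x, back of heel 85 mm to +x. At the start it stands 8 to 25 mm short of the heel cup.
- toe (a point): toe tip of the last, 24 mm over its sole.
- heel_cup: fixed grey heel cup bolted on the bed, 90 mm wide, 62 high; origin on the bed at the middle of its stop face, which the heel must rest against; axes as the clamp's.
- glue_jar: amber glass glue jar with black cap, 64 mm wide, 75 high; origin under its middle; leave alone
- tape_roll: roll of paper tape lying flat, 80 mm wide, 25 high; origin under its middle; leave alone
- hammer: hammer lying flat, 240 mm long; origin under its middle, handle to its -x; leave alone
- brush: glue brush lying flat, 170 mm long; origin under its middle, handle to its -x; leave alone
- spare_last: a second last like the one in the clamp but of darker wood, 170 mm long, standing outside the clamp, not to be used; origin under its middle; leave alone
- tack_cup: steel cup, 76 mm wide, 80 high; origin under its middle; leave alone
- sole_stack: stack of white sole blanks, 200 x 70 x 30 mm; origin under its middle; leave alone

How it is judged:
On the way, in this order (a step that is already met when the one before it is completed fails the run):
1. the release lever is squeezed between the fingers so that the tooth is clear of the rack (value of joint lever above 0.185 rad and contact force between the fingers and clamp above 1 N), for 0.2 s.
2. with the lever held squeezed, the stop has been slid up until its sprung pad is pressed in by the last (value of joint lever above 0.15 rad and value of joint plunger above 0.003 m and contact force between last and toe_pad above 1 N), for 0.1 s.
At the end, for the whole second after the job is handed in: The lever is back (below 0.08 rad) with the tooth in one of the five notches (carriage beyond 0.060 m), the sprung pad is pressed in by 3 to 22 mm against the last (more than 1 N), the last stands upright within 0.1 rad, at rest, its heel pressed on the heel cup (more than 0.8 N) (value of joint lever below 0.08 rad and value of joint carriage above 0.06 m and value of joint plunger between 0.003 and 0.022 m and contact force between last and heel_cup above 0.8 N and contact force between last and toe_pad above 1 N and angle between last's own z axis and vertical below 0.1 rad and linear speed of last below 0.01 m/s); the robot touches nothing.
It fails at once if the last is rammed: more than 20 N between toe pad and last (contact force between last and toe_pad above 20 N).
It fails at once if the latch is forced: more than 35 N between tooth and rack (contact force between tooth and rack above 35 N).
It fails at once if the last is tipped by more than 0.3 rad (angle between last's own z axis and vertical above 0.3 rad).
It fails at once if a bystander is shifted by more than 30 mm (distance of any of glue_jar, tape_roll, hammer, brush, spare_last, tack_cup, sole_stack from where it was at the start of the episode above 0.03 m).
It also fails if it takes over 51 s, if anything falls off the work surface, if the arm or the gripper's body presses on something with over 40 N, if the wrist force passes 120 N, or if a joint passes its speed limit or range.

## Working session

There is one attempt and no reset: what is moved stays moved. The work goes in short steps, Python scripts to look and compute and a shell command to move; the robot and the scene stay as the last step left them, time stands still between calls to the robot, and variables do not carry over. Pictures are saved under pics/ and viewed, at most 10 in all, crops included, and the job is handed in when it is done.

```bash
mkdir -p pics
python3 - <<'E'
from rig import *
import cv2,numpy as np
for n in("side","top"):
    d=get_image(n); cv2.imwrite(f"pics/{n}0.png",d["image"][:,:,::-1])
    print(n,[round(d[k],1) for k in("fx","fy","cx","cy")],d["distortion"]); print(np.round(d["extrinsics"],3).tolist())
o=get_obs();print(o["position"],o["ee_rot"],o["force"],o["time_s"],o["gripper_width"])
E
```

```text
side [531.3, 531.3, 315.6, 242.5] [-0.13399641  0.          0.          0.          0.        ]
[[-0.857, -0.255, 0.447, 0.1], [-0.514, 0.448, -0.731, 0.664], [-0.013, -0.857, -0.515, 0.625], [0.0, 0.0, 0.0, 1.0]]
top [520.8, 520.8, 319.4, 239.3] [0.02020866 0.         0.         0.         0.        ]
[[0.096, -0.974, 0.206, 0.305], [-0.995, -0.092, 0.026, -0.101], [-0.006, -0.208, -0.978, 1.322], [0.0, 0.0, 0.0, 1.0]]
[ 0.24819769 -0.62728113  0.20017897] [ 9.82305187e-01  1.87286368e-01 -1.39805713e-04 -5.62954814e-04] [ 0.28605528 -0.4387176  -0.30121182] 0.1 0.9978218385303367
```

View pics/top0.png

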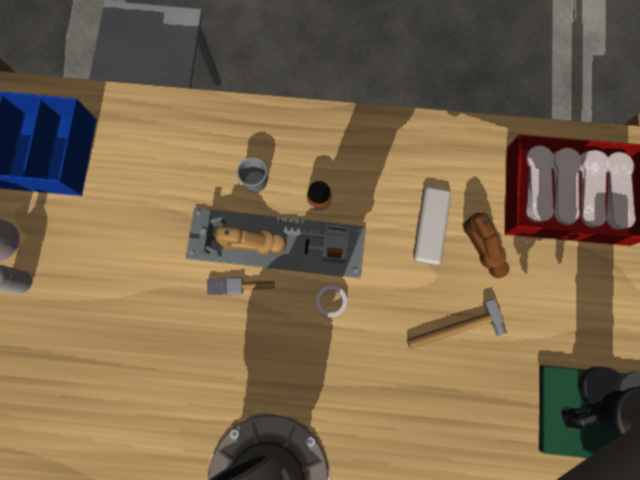

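View pics/side0.png

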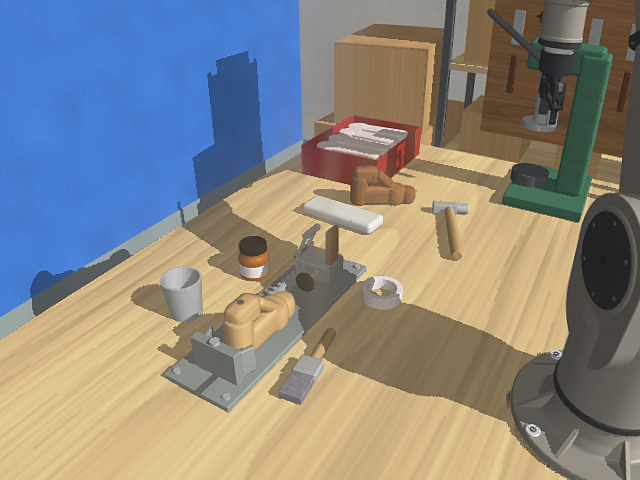

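The top view shows the clamp at about (190–365, 205–278) with the heel cup at the left and the carriage near (335,240). Closing runs to world +y, and the lever is on the far (+x) side. I'll enlarge both views.

Run:
```python
import cv2
a=cv2.imread("pics/top0.png")[195:290,180:375]; cv2.imwrite("pics/tc.png",cv2.resize(a,None,fx=4,fy=4,interpolation=cv2.INTER_CUBIC))
a=cv2.imread("pics/side0.png")[210:420,155:405]; cv2.imwrite("pics/sc.png",cv2.resize(a,(714,600),interpolation=cv2.INTER_CUBIC))
```

```text
(no output)
```

View pics/tc.png

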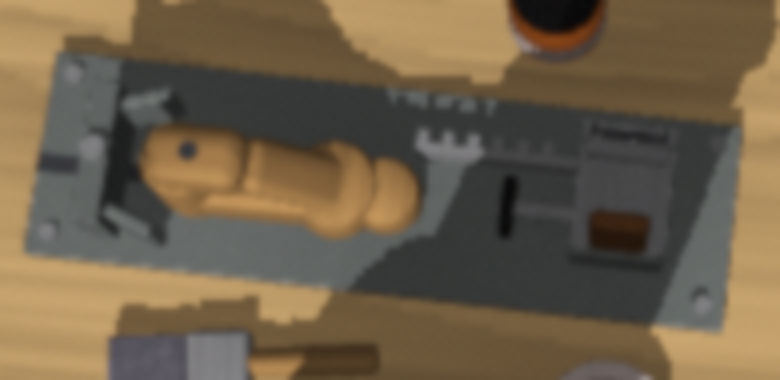

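View pics/sc.png

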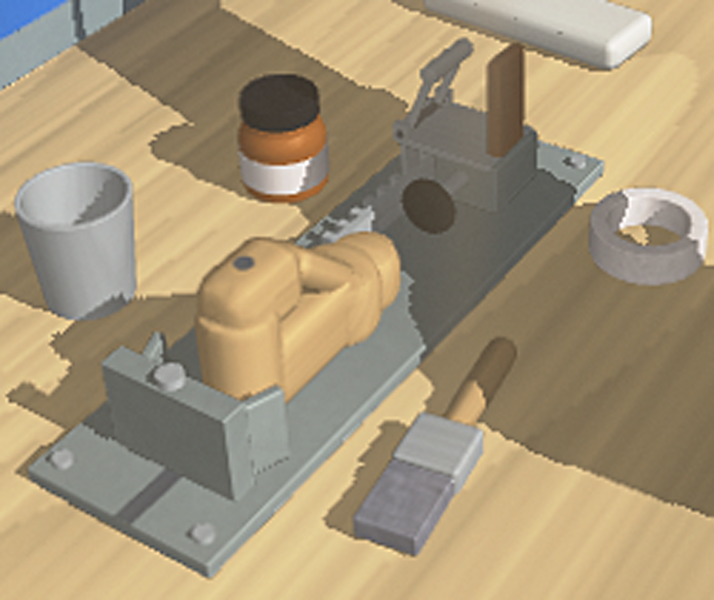

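The crops give the plate corners, pad, toe, post and lever bar. Next I'll fit the clamp pose, carriage value and grip position.

```bash
cat > fit.py <<'E'
from rig import *
import cv2,numpy as np
from scipy.optimize import least_squares
cal={n:get_image(n) for n in("side","top")}
def proj(n,P):
    d=cal[n];E=np.linalg.inv(d["extrinsics"]);K=np.array([[d["fx"],0,d["cx"]],[0,d["fy"],d["cy"]],[0,0,1]])
    return cv2.projectPoints(np.array(P,float).reshape(1,3),cv2.Rodrigues(E[:3,:3])[0],E[:3,3],K,np.array(d["distortion"]))[0].ravel()
def pix(n,p):
    return (np.array(p)+.5)/(4 if n=="top" else 2.856)-.5+np.array((180,195) if n=="top" else (155,210))
def W(q,x,y,z):
    c,s=np.cos(q[2]),np.sin(q[2]);return [q[0]+c*x-s*y,q[1]+s*x+c*y,z]
E
cat > f1.py <<'E'
from fit import *
# q: X,Y,yaw, carriage x, grip x offset, grip y, toe x, toe y
obs=[("top",(62,52),lambda q:W(q,.335,-.075,.012)),("top",(25,255),lambda q:W(q,.335,.06,.012)),
("top",(722,328),lambda q:W(q,-.115,.06,.012)),("top",(742,125),lambda q:W(q,-.115,-.075,.012)),
("side",(30,470),lambda q:W(q,.335,-.075,.012)),("side",(210,572),lambda q:W(q,.335,.06,.012)),("side",(605,160),lambda q:W(q,-.115,.06,.012)),
("side",(428,206),lambda q:W(q,q[3]+.075,0,.036)),("top",(512,207),lambda q:W(q,q[3]+.073,0,.038)),
("top",(619,231),lambda q:W(q,q[3]+q[4],q[5]+.024,.120)),
("side",(508,50),lambda q:W(q,q[3]+q[4],q[5]+.024,.125)),
("side",(447,60),lambda q:W(q,q[3]+q[4],q[5]-.023,.105)),
("top",(632,132),lambda q:W(q,q[3]+q[4],q[5]-.023,.109)),
("top",(419,197),lambda q:W(q,q[6],q[7],.036))]
f=lambda q:np.concatenate([proj(n,g(q))-pix(n,p) for n,p,g in obs])
r=least_squares(f,[.6,-.15,1.5,-.05,0,0,.05,0],loss="soft_l1")
q=r.x;print(np.round(q,4));print(np.round(f(q).reshape(-1,2),1).tolist())
print("grip world",np.round(W(q,q[3]+q[4],q[5],.105),4),"carriage",q[3]+.05)
np.save("q.npy",q)
E
python3 f1.py
```

```text
[ 5.5370e-01 -6.4800e-02  1.5589e+00 -4.6600e-02  2.7000e-03 -5.2000e-03
  8.5000e-02 -1.3000e-03]
[[-1.9, 0.5], [-1.0, 0.6], [0.4, 1.0], [0.2, 0.1], [-1.2, -0.6], [0.2, -2.1], [-0.4, -0.5], [0.1, -0.3], [-0.2, 0.3], [0.8, -1.6], [-0.4, 0.4], [0.3, -0.2], [-0.5, 4.8], [-0.0, 0.0]]
grip world [ 0.5584 -0.1087  0.105 ] carriage 0.003374655408466168
```

```bash
sed -i 's/^("top",(632,132).*$//; s/(619,231)/(619,223)/; s/q\[5\]+.024,.120/q[5]+.024,.125/' f1.py
cat >> f1.py <<'E'
from scipy.spatial.transform import Rotation as R
o=get_obs();T=R.from_quat(o["ee_rot"]);g=np.array(W(q,q[3]+q[4],q[5],.105))
tgt=np.array(W(q,q[3]+q[4],q[5]+.003,.20))
print("shift cm",T.inv().apply(tgt-o["position"])*100)
M=np.array([[np.cos(q[2]),np.sin(q[2]),0],[np.sin(q[2]),-np.cos(q[2]),0],[0,0,-1]]).T
print("turn",(T.inv()*R.from_matrix(M)).as_rotvec(), "tgt",tgt)
print([np.round(4*(proj("top",W(q,q[3]+q[4]+a,q[5]-.03,.105))-[180,195]),0) for a in(-.025,.025)])
E
python3 f1.py
```

```text
[ 5.537e-01 -6.480e-02  1.559e+00 -4.660e-02  3.600e-03 -4.800e-03
  8.490e-02 -1.300e-03]
[[-1.9, 0.5], [-1.0, 0.6], [0.4, 1.0], [0.2, 0.1], [-1.2, -0.6], [0.2, -2.1], [-0.4, -0.5], [0.1, -0.3], [-0.2, 0.3], [0.5, 0.1], [-0.5, 0.6], [0.2, 0.1], [0.0, 0.0]]
grip world [ 0.558  -0.1079  0.105 ] carriage 0.003368861794976412
shift cm [ 47.64016009 -37.03274459   0.07495534]
turn [-4.08606441e-04 -2.93281064e-04 -1.18219769e+00] tgt [ 0.55502181 -0.10784918  0.2       ]
[array([669., 145.]), array([586., 136.])]
```

```bash
python3 -m inch '[3.8,-3,0,0,0,0,0, 7.6,-6,0,0,0,0,0, 11.4,-9,0,0,0,0,0, 15.2,-12,0,0,0,0,0, 19,-15,0,0,0,0,0]'
python3 -m inch '[3.8,-3,0,0,0,0,0, 7.6,-6,0,0,0,0,0, 11.4,-9,0,0,0,0,0, 15.2,-12,0,0,0,0,0, 19,-15,0,0,0,0,0]'
cat > d.py <<'E'
from fit import *
from scipy.spatial.transform import Rotation as R
import sys
q=np.load("q.npy");o=get_obs();T=R.from_quat(o["ee_rot"])
dx,dy,z=map(float,sys.argv[1:4])
tgt=np.array(W(q,q[3]+q[4]+dx,q[5]+dy,z))
M=np.array([[np.cos(q[2]),np.sin(q[2]),0],[np.sin(q[2]),-np.cos(q[2]),0],[0,0,-1]]).T
print(o["time_s"],"shift cm",np.round(T.inv().apply(tgt-o["position"])*100,2),"turn",np.round((T.inv()*R.from_matrix(M)).as_rotvec(),3),"F",np.round(o["force"],1))
E
python3 d.py 0 .003 .2
```

```text
time_s: 0.8
position: [0.3705, -0.4165, 0.201]
ee_rot: [0.982, 0.187, 0.0, 0.0]
force: [0.3, -1.2, 0.1]
gripper_width: 1.0
finger_force: 0.0
time_s: 1.3
position: [0.492, -0.2071, 0.2011]
ee_rot: [0.982, 0.187, 0.0, 0.0]
force: [2.5, 0.6, 0.7]
gripper_width: 1.001
finger_force: 0.0
1.4 shift cm [ 9.16 -6.5   0.14] turn [ 0.    -0.002 -1.174] F [-0.4 -0.9 -0.5]
```

```bash
python3 -m inch '[3,-2,0,0,0,-0.14,0, 6,-4.3,0,0,0,-0.28,0, 9.2,-6.5,0,0,0,-0.42,0, 9.2,-6.5,0,0,0,-0.56,0, 9.2,-6.5,0,0,0,-0.7,0]'
python3 -m inch '[0,0,0,0,0,-0.14,0, 0,0,0,0,0,-0.28,0, 0,0,0,0,0,-0.42,0, 0,0,0,0,0,-0.48,0, 0,0,0,0,0,-0.48,0]'
python3 d.py 0 .003 .084
```

```text
time_s: 1.9
position: [0.5534, -0.1132, 0.2007]
ee_rot: [0.856, 0.516, 0.0, -0.0]
force: [0.9, -0.8, -0.4]
gripper_width: 1.002
finger_force: 0.0
time_s: 2.4
position: [0.5529, -0.1148, 0.2008]
ee_rot: [0.712, 0.702, 0.0, -0.0]
force: [-0.1, -0.9, -1.4]
gripper_width: 1.004
finger_force: 0.0
2.5 shift cm [ 0.69  0.2  11.68] turn [-0.    -0.    -0.005] F [ 0.4 -0.   0.4]
```

```bash
python3 -m inch '[0.7,0.2,2,0,0,0,0, 0.7,0.2,4,0,0,0,0, 0.7,0.2,6.8,0,0,0,0, 0.7,0.2,6.8,0,0,0,0]'
python3 d.py 0 .003 .084
python3 - <<'E'
from rig import *
import cv2
a=get_image("side")["image"][190:310,200:400,::-1];b=get_image("top")["image"][195:285,270:420,::-1]
import numpy as np
a=cv2.resize(a,(800,480),interpolation=cv2.INTER_CUBIC)
cv2.imwrite("pics/s1.png",a);cv2.imwrite("pics/t1.png",cv2.resize(b,(800,480),interpolation=cv2.INTER_CUBIC))
E
```

```text
time_s: 2.9
position: [0.553, -0.1074, 0.13]
ee_rot: [0.713, 0.702, -0.001, -0.002]
force: [-0.4, -0.5, 1.1]
gripper_width: 0.998
finger_force: 0.0
3.0 shift cm [-0.04  0.    4.92] turn [-0.001 -0.    -0.003] F [-0.8  0.   0.6]
```

View pics/s1.png

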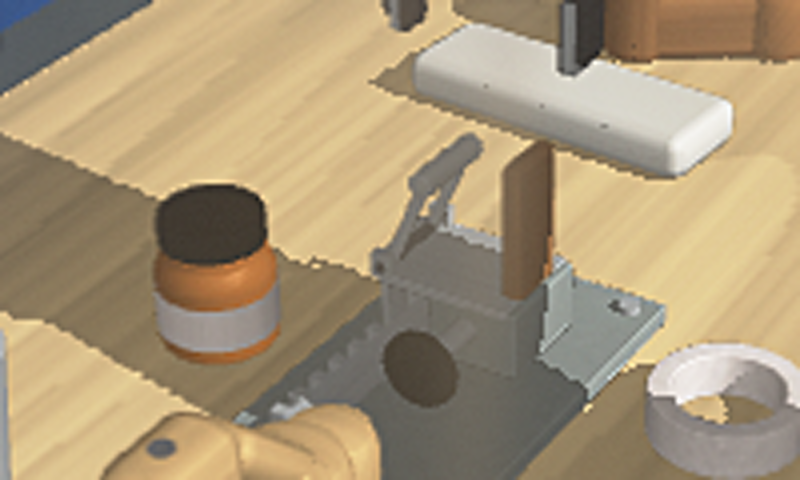

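The side view shows the finger tips at (405,25) and (580,70), straddling the bar at (447,165) and the post at (527,220) with clearance. Descending and squeezing.

```bash
python3 -m inch '[0,0,2,0,0,0,0, 0,0,3.5,0,0,0,0, 0,0,4.8,0,0,0,0, 0,0,4.8,0,0,0,0]'
python3 -m inch '[0,0,0,0,0,0,0.15, 0,-0.25,0,0,0,0,0.25, 0,-0.5,0,0,0,0,0.35, 0,-0.5,0,0,0,0,0.4, 0,-0.5,0,0,0,0,0.4]'; python3 d.py 0 .008 .082
```

```text
time_s: 3.5
position: [0.5542, -0.1075, 0.0834]
ee_rot: [0.712, 0.702, -0.001, -0.001]
force: [0.2, 0.0, -0.2]
gripper_width: 1.0
finger_force: 0.0
time_s: 4.0
position: [0.5501, -0.1076, 0.0852]
ee_rot: [0.712, 0.702, 0.0, 0.0]
force: [-0.5, 0.1, 0.1]
gripper_width: 0.599
finger_force: 0.0
4.1 shift cm [-0.02 -0.01  0.3 ] turn [ 0.     0.    -0.002] F [-0.6 -0.1  0.7]
```

Run:
```python
from rig import *
import cv2
import numpy as np
a=cv2.resize(get_image("side")["image"][200:300,240:365,::-1],(750,600),interpolation=cv2.INTER_CUBIC)
cv2.imwrite("pics/s2.png",a)
o=get_obs();print(o["gripper_width"],o["finger_force"],o["wrist_torque"])
```

```text
0.5978091645601257 0.0 [ 0.00463726 -0.02772632  0.05122484]
```

View pics/s2.png

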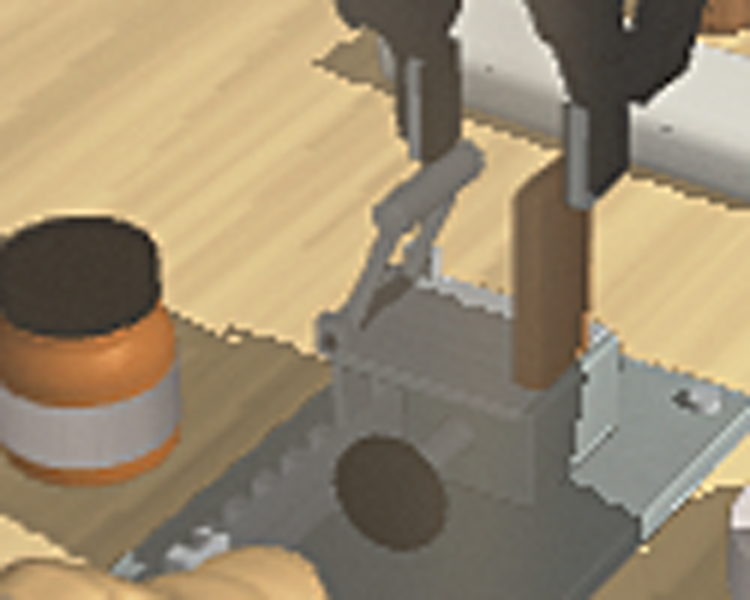

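Run:
```python
from fit import *
q=np.load("q.npy");o=get_obs();c=lambda P:np.round((proj("side",P)-[240,200])*6).tolist()
G=lambda x,y,z:W(q,q[3]+q[4]+x,q[5]+y,z)
print("bar ends",c(G(-.025,-.023,.105)),c(G(.025,-.023,.105)))
print("post top corners",[c(G(x,y,.125)) for x in(-.018,.018) for y in(.018,.03)])
p=o["position"];print("TCP",p,c(p))
for h in(0,.006,.012,.02):
  print(h,"tips +x edge inner -y,+y",[c(np.array(W([p[0],p[1],q[2]],.011,s*.0255,p[2]+h))) for s in(-1,1)])
```

```text
bar ends [468.0, 152.0] [387.0, 218.0]
post top corners [[564.0, 139.0], [596.0, 148.0], [507.0, 186.0], [540.0, 196.0]]
TCP [ 0.55010289 -0.10751817  0.08486234] [509.0, 262.0]
0 tips +x edge inner -y,+y [[425.0, 257.0], [560.0, 298.0]]
0.006 tips +x edge inner -y,+y [[425.0, 241.0], [560.0, 282.0]]
0.012 tips +x edge inner -y,+y [[425.0, 225.0], [560.0, 266.0]]
0.02 tips +x edge inner -y,+y [[424.0, 204.0], [560.0, 244.0]]
```

The side crop shows the tips at about (420,160) and (567,205), roughly 35 mm above where the TCP projects, so they sit over the bar. That also explains why there was no contact. I'll re-open, lower in steps while watching the force, then look again.

```bash
python3 -m inch '[0,0.5,0,0,0,0,0, 0,0.5,0,0,0,0,0, 0,0.5,0,0,0,0,0, 0,0.5,1,0,0,0,0, 0,0.5,2,0,0,0,0]'
python3 - <<'E'
from rig import *
import cv2
import numpy as np
a=cv2.resize(get_image("side")["image"][200:300,240:365,::-1],(500,400),interpolation=cv2.INTER_CUBIC)
b=cv2.resize(get_image("top")["image"][190:290,295:370,::-1],(300,400),interpolation=cv2.INTER_CUBIC)
cv2.imwrite("pics/st3.png",np.hstack([a,b]))
o=get_obs();print(o["gripper_width"],o["finger_force"],o["position"],o["force"])
E
```

```text
time_s: 4.75
position: [0.555, -0.1077, 0.0641]
ee_rot: [0.712, 0.702, 0.0, 0.0]
force: [-0.7, -0.2, -0.1]
gripper_width: 0.998
finger_force: 0.0
1.0019046190696168 0.0 [ 0.55379629 -0.10747428  0.06292214] [-1.18764919 -0.39950812  0.13531461]
```

View pics/st3.png

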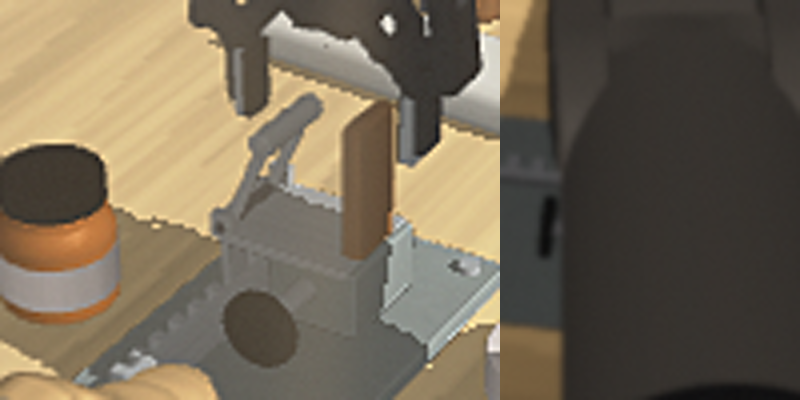

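The side crop shows the tips with inner lower corners at (240,112) and (400,162), outside the bar and post. The top view is blocked by the arm. Now solving for their offset.

Run:
```python
from fit import *
q=np.load("q.npy");o=get_obs();p=o["position"]
obs=[(-1,(240,112)),(1,(400,162))]
for dx in(-.03,-.02,-.01,0,.01):
  f=lambda v:np.concatenate([proj("side",W([p[0],p[1],q[2]],.011+dx,v[0]+s*.0425,p[2]+v[1]))-np.array(c)/4-[240,200] for s,c in obs])
  r=least_squares(f,[0,0],x_scale=.01);print(dx,np.round(r.x,4),np.round(r.fun,1))
  f3=lambda v:np.concatenate([proj("side",W([p[0],p[1],q[2]],v[2],v[0]+s*.0425,p[2]+v[1]))-np.array(c)/4-[240,200] for s,c in obs])
r=least_squares(f3,[0,0,0],x_scale=.01);print(np.round(r.x,4),r.fun)
```

```text
-0.03 [-0.0185  0.026 ] [ 2.   0.9 -1.8 -0.9]
-0.02 [-0.0124  0.0328] [ 1.7  0.8 -1.6 -0.8]
-0.01 [-0.0063  0.0396] [ 1.5  0.7 -1.3 -0.8]
0 [-0.0002  0.0464] [ 1.2  0.6 -1.1 -0.7]
0.01 [0.0059 0.0532] [ 1.   0.6 -0.9 -0.6]
[0.0286 0.0785 0.0583] [-0.08868953  0.29928039  0.08529966 -0.28745496]
```

```bash
python3 -m inch '[0,0,0.5,0,0,0,0, 0,0,1,0,0,0,0, 0,0,1,0,0,0,0]'
python3 -m inch '[0,0,0,0,0,0,0.15, 0,-0.25,0,0,0,0,0.25, 0,-0.5,0,0,0,0,0.35, 0,-0.5,0,0,0,0,0.4, 0,-0.5,0,0,0,0,0.4]'; python3 d.py 0 .008 .052;python3 - <<'E'
from rig import *
o=get_obs();print(o["gripper_width"],o["finger_force"],o["force"],o["wrist_torque"])
E
```

```text
time_s: 5.25
position: [0.5546, -0.1076, 0.0541]
ee_rot: [0.712, 0.702, -0.0, -0.0]
force: [0.6, -0.2, -0.3]
gripper_width: 1.001
finger_force: 0.0
time_s: 5.75
position: [0.5523, -0.1074, 0.0555]
ee_rot: [0.712, 0.702, 0.002, 0.001]
force: [13.2, -0.4, -9.0]
gripper_width: 0.6
finger_force: 6.9
5.85 shift cm [-0.04 -0.23  0.35] turn [ 0.004 -0.    -0.002] F [14.2 -0.6 -9.1]
0.6014892859988757 6.888846158981323 [14.20691903 -0.58672589 -9.07929035] [-0.12123084 -2.64657026 -0.02672217]
```

Run:
```python
from rig import *
import cv2
a=cv2.resize(get_image("side")["image"][205:285,260:360,::-1],(750,600),interpolation=cv2.INTER_CUBIC)
cv2.imwrite("pics/s4.png",a)
o=get_obs();print(o["gripper_width"],o["finger_force"],o["force"],o["wrist_torque"])
```

```text
0.6002895532579702 6.881146878004074 [13.31698886 -0.19600065 -8.97334842] [-0.11640007 -2.65546511 -0.04153861]
```

View pics/s4.png

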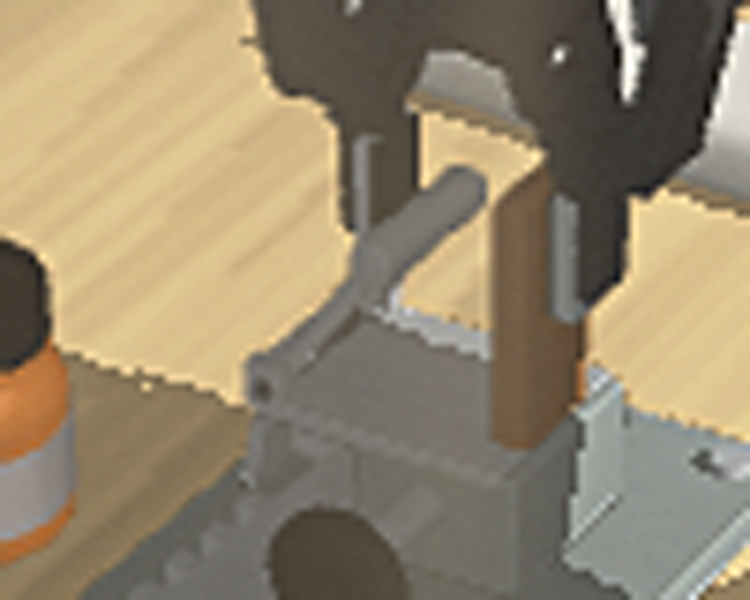

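The picture shows the bar pushed toward the post but caught by the left finger's lowest corner, near (370,230). The tip is about 31 mm below the post top, at z ≈ 0.094. I'll re-open, drop 10 mm more and squeeze again.

```bash
python3 -m inch '[0,0.3,0,0,0,0,0.1, 0,0.3,0,0,0,0,0.1, 0,0.3,0.5,0,0,0,0.1, 0,0.3,1,0,0,0,0.1, 0,0.3,1,0,0,0,0.1]'
python3 -m inch '[0,0,0,0,0,0,0.2, 0,-0.2,0,0,0,0,0.3, 0,-0.3,0,0,0,0,0.4, 0,-0.3,0,0,0,0,0.45, 0,-0.3,0,0,0,0,0.45]'
python3 -m inch '[0,0,0,0,0,0,0.5, 0,0,0,0,0,0,0.6, 0,0,0,0,0,0,0.6]'
```

```text
time_s: 6.4
position: [0.5522, -0.1076, 0.0439]
ee_rot: [0.712, 0.702, -0.0, -0.001]
force: [0.2, -0.1, 0.8]
gripper_width: 0.898
finger_force: 0.0
time_s: 6.9
position: [0.552, -0.1074, 0.0452]
ee_rot: [0.712, 0.702, 0.001, 0.001]
force: [13.9, 0.1, -10.6]
gripper_width: 0.553
finger_force: 12.5
time_s: 7.2
position: [0.5508, -0.1074, 0.0452]
ee_rot: [0.712, 0.702, 0.001, 0.0]
force: [4.3, 0.5, 2.3]
gripper_width: 0.516
finger_force: 62.0
```

Squeezed: 44 mm opening at 62 N. Next I'll find the carriage's zero by backing it gently onto its rear end stop.

```bash
python3 -m inch '[0,0,0,0,0,0,0.6, -0.1,0,0,0,0,0,0.6, -0.2,0,0,0,0,0,0.6, -0.2,0,0,0,0,0,0.6]'
python3 -m inch '[-0.1,0,0,0,0,0,0.6, -0.2,0,0,0,0,0,0.6, -0.2,0,0,0,0,0,0.6]'
python3 -m inch '[-0.1,0,0,0,0,0,0.6, -0.2,0,0,0,0,0,0.6, -0.2,0,0,0,0,0,0.6]'
```

```text
time_s: 7.6
position: [0.5507, -0.1093, 0.0452]
ee_rot: [0.712, 0.702, 0.001, 0.0]
force: [4.1, 1.7, 1.5]
gripper_width: 0.516
finger_force: 62.1
time_s: 7.9
position: [0.5506, -0.1114, 0.0452]
ee_rot: [0.712, 0.702, 0.001, 0.0]
force: [4.8, 1.3, 1.6]
gripper_width: 0.516
finger_force: 62.1
time_s: 8.2
position: [0.5507, -0.1133, 0.0453]
ee_rot: [0.712, 0.702, 0.001, 0.0]
force: [5.2, 1.2, 0.9]
gripper_width: 0.516
finger_force: 62.1
```

```bash
python3 -m inch '[-0.1,0,0,0,0,0,0.6, -0.2,0,0,0,0,0,0.6, -0.2,0,0,0,0,0,0.6]'
python3 -m inch '[-0.1,0,0,0,0,0,0.6, -0.2,0,0,0,0,0,0.6, -0.2,0,0,0,0,0,0.6]'
python3 d.py 0 0 .05
python3 - <<'E'
from rig import *
import cv2
import numpy as np
a=cv2.resize(get_image("side")["image"][205:375,210:360,::-1],(529,600),interpolation=cv2.INTER_CUBIC)
cv2.imwrite("pics/s5.png",a)
E
```

```text
time_s: 8.5
position: [0.5506, -0.1151, 0.0453]
ee_rot: [0.712, 0.702, 0.001, 0.0]
force: [5.2, 1.8, 1.6]
gripper_width: 0.517
finger_force: 62.2
time_s: 8.8
position: [0.5506, -0.1151, 0.0452]
ee_rot: [0.712, 0.703, 0.001, -0.0]
force: [3.6, 12.8, 3.3]
gripper_width: 0.516
finger_force: 62.7
8.9 shift cm [ 0.74  0.73 -0.47] turn [ 0.001 -0.002 -0.001] F [ 3.8 12.   3.3]
```

View pics/s5.png

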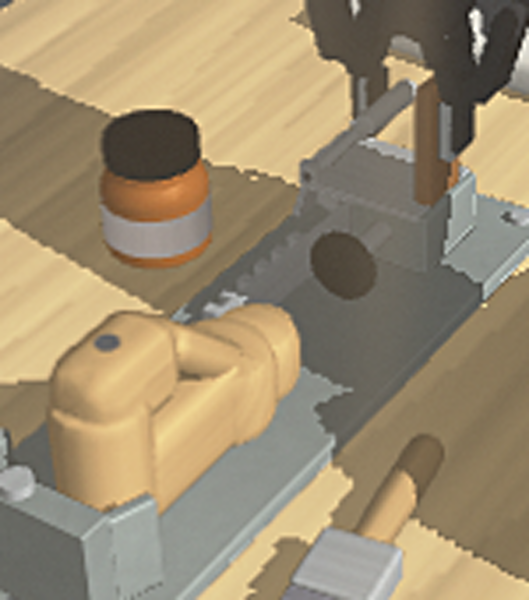

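The carriage met its end stop at TCP y = −0.1151 (12 N), so carriage value = y + 0.1151. The picture shows both fingers on the bar and post, with the pad at (343,265) still clear of the toe at (295,345). Sliding forward.

```bash
python3 -m inch '[0.5,0,0,0,0,0,0.6, 1,0,0,0,0,0,0.6, 1.5,0,0,0,0,0,0.6, 2.0,0,0,0,0,0,0.6, 2.5,0,0,0,0,0,0.6]'
python3 -m inch '[0.5,0,0,0,0,0,0.6, 1,0,0,0,0,0,0.6, 1.5,0,0,0,0,0,0.6, 2.0,0,0,0,0,0,0.6, 2.5,0,0,0,0,0,0.6]'
python3 -m inch '[0.2,0,0,0,0,0,0.6, 0.4,0,0,0,0,0,0.6, 0.6,0,0,0,0,0,0.6, 0.8,0,0,0,0,0,0.6, 0.8,0,0,0,0,0,0.6]'
```

```text
time_s: 9.45
position: [0.551, -0.0929, 0.0452]
ee_rot: [0.712, 0.702, 0.0, 0.001]
force: [6.6, -3.5, 0.2]
gripper_width: 0.515
finger_force: 61.5
time_s: 9.95
position: [0.5515, -0.0679, 0.0452]
ee_rot: [0.712, 0.702, 0.0, 0.001]
force: [6.9, -3.5, 0.7]
gripper_width: 0.522
finger_force: 61.2
time_s: 10.45
position: [0.5517, -0.0596, 0.0453]
ee_rot: [0.712, 0.702, 0.001, 0.001]
force: [6.9, 0.5, 0.3]
gripper_width: 0.513
finger_force: 61.3
```

```bash
for i in 1; do python3 -m inch '[0.15,0,0,0,0,0,0.6, 0.3,0,0,0,0,0,0.6, 0.45,0,0,0,0,0,0.6, 0.6,0,0,0,0,0,0.6]'|grep -E "posi|force"
python3 -m inch '[0.15,0,0,0,0,0,0.6, 0.3,0,0,0,0,0,0.6, 0.4,0,0,0,0,0,0.6]'|grep -E "posi|force"
python3 -m inch '[0.15,0,0,0,0,0,0.6, 0.3,0,0,0,0,0,0.6, 0.4,0,0,0,0,0,0.6]'|grep -E "posi|force"
python3 -m inch '[0.15,0,0,0,0,0,0.6, 0.3,0,0,0,0,0,0.6, 0.4,0,0,0,0,0,0.6]'|grep -E "posi|force"
python3 -m inch '[0.15,0,0,0,0,0,0.6, 0.3,0,0,0,0,0,0.6, 0.4,0,0,0,0,0,0.6]'|grep -E "posi|force"
done
```

```text
position: [0.5518, -0.0543, 0.0452]
force: [7.1, -4.6, -0.3]
finger_force: 61.1
position: [0.5518, -0.0503, 0.0453]
force: [8.7, -4.1, -0.6]
finger_force: 61.1
position: [0.5519, -0.0463, 0.0452]
force: [8.0, -5.4, -0.7]
finger_force: 61.0
position: [0.552, -0.0423, 0.0452]
force: [7.9, -4.2, -0.3]
finger_force: 60.9
position: [0.5521, -0.0383, 0.0452]
force: [7.8, -3.7, -0.8]
finger_force: 61.0
```

```bash
python3 -m inch '[0.15,0,0,0,0,0,0.6, 0.3,0,0,0,0,0,0.6, 0.4,0,0,0,0,0,0.6]'|grep -E "posi|force"
python3 -m inch '[0.15,0,0,0,0,0,0.6, 0.3,0,0,0,0,0,0.6, 0.4,0,0,0,0,0,0.6]'|grep -E "posi|force"
python3 -m inch '[0.15,0,0,0,0,0,0.6, 0.3,0,0,0,0,0,0.6, 0.4,0,0,0,0,0,0.6]'|grep -E "posi|force"
python3 - <<'E'
from rig import *
import cv2
import numpy as np
a=cv2.resize(get_image("side")["image"][250:370,200:345,::-1],(725,600),interpolation=cv2.INTER_CUBIC)
cv2.imwrite("pics/s6.png",a);o=get_obs();print(o["force"],o["position"])
E
```

```text
position: [0.5522, -0.0345, 0.0453]
force: [8.2, -6.1, -0.4]
finger_force: 61.0
position: [0.5522, -0.0308, 0.0453]
force: [8.2, -6.6, -1.3]
finger_force: 61.0
position: [0.5523, -0.027, 0.0452]
force: [9.2, -8.2, -1.2]
finger_force: 61.0
[ 8.88709473 -7.85091124 -1.21176739] [ 0.55231181 -0.0268958   0.04525849]
```

View pics/s6.png

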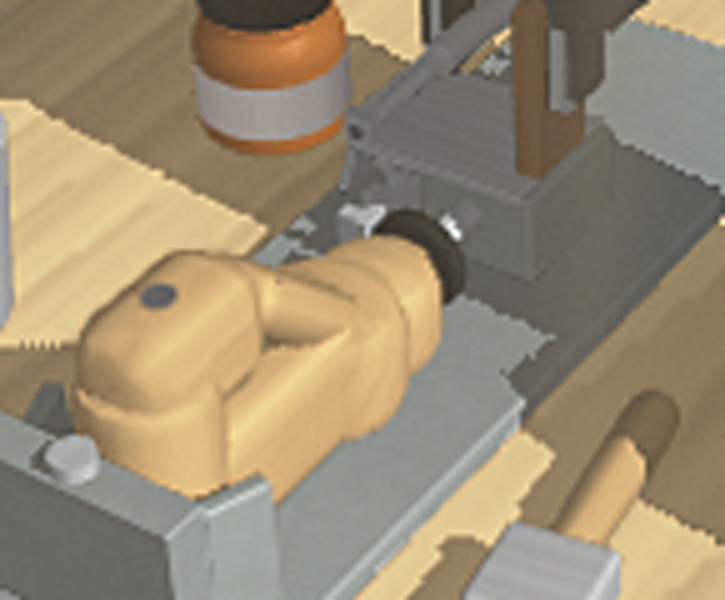

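The pad at (440,250) is pressed on the toe, with the last upright and the heel in the cup. The force rise puts home at carriage ≈ 0.078–0.080, so notch 0.0975 gives about 18 mm of compression. Going slightly past it, then I'll release slowly.

```bash
python3 -m inch '[0.15,0,0,0,0,0,0.6, 0.3,0,0,0,0,0,0.6, 0.45,0,0,0,0,0,0.6, 0.5,0,0,0,0,0,0.6]'|grep -E "posi|force"
python3 -m inch '[0.15,0,0,0,0,0,0.6, 0.3,0,0,0,0,0,0.6, 0.45,0,0,0,0,0,0.6, 0.5,0,0,0,0,0,0.6]'|grep -E "posi|force"
python3 -m inch '[0.1,0,0,0,0,0,0.6, 0.1,0,0,0,0,0,0.6]'
```

```text
position: [0.5524, -0.0223, 0.0453]
force: [8.1, -9.5, -0.3]
finger_force: 61.0
position: [0.5525, -0.0176, 0.0452]
force: [9.5, -11.1, -0.4]
finger_force: 61.0
time_s: 14.0
position: [0.5525, -0.0166, 0.0452]
ee_rot: [0.713, 0.702, 0.0, 0.001]
force: [8.2, -9.5, -0.6]
gripper_width: 0.513
finger_force: 61.0
```

```bash
python3 -m inch '[0,0,0,0,0,0,0.45, 0,0,0,0,0,0,0.4, 0,0,0,0,0,0,0.35, 0,0,0,0,0,0,0.3, 0,0,0,0,0,0,0.3]'
python3 -m inch '[0,0,0,0,0,0,0.25, 0,0,0,0,0,0,0.2, 0,0.2,0,0,0,0,0.1, 0,0.4,0,0,0,0,0, 0,0.4,0,0,0,0,0]'
```

```text
time_s: 14.5
position: [0.5523, -0.0157, 0.0453]
ee_rot: [0.712, 0.702, 0.0, 0.001]
force: [7.9, -5.4, 0.8]
gripper_width: 0.704
finger_force: 3.6
time_s: 15.0
position: [0.5553, -0.0144, 0.0447]
ee_rot: [0.712, 0.702, -0.0, -0.0]
force: [-1.1, 0.2, 0.1]
gripper_width: 1.0
finger_force: 0.0
```

```bash
python3 -m inch '[0,0,-2,0,0,0,0, 0,0,-5,0,0,0,0, 0,0,-9,0,0,0,0, 0,0,-13,0,0,0,0, 0,0,-16,0,0,0,0]'
cat > chk.py <<'E'
from fit import *
q=np.load("q.npy")
A=cv2.imread("pics/side0.png");B=cal["side"]["image"][:,:,::-1].copy();cv2.imwrite("pics/side9.png",B)
g=lambda c,y,z:proj("side",W(q,q[3]+q[4]+c,q[5]+y,z))
for name,y,z,h in(("post",.024,.11,(13,16)),("bar",-.023,.105,(13,12)),("lever low",-.035,.08,(11,11))):
    p=g(0,y,z);best=[]
    for s in np.arange(1,1.2,.02):
        T=cv2.resize(cv2.getRectSubPix(A,(2*h[0],2*h[1]),p.tolist()),None,fx=s,fy=s,interpolation=cv2.INTER_CUBIC)
        e=g(.09,y,z);x0,y0=(e-45).astype(int);S=B[y0:y0+90,x0:x0+90]
        M=cv2.matchTemplate(S,T,cv2.TM_CCOEFF_NORMED);_,v,_,l=cv2.minMaxLoc(M)
        best.append((v,s,np.array(l)+[x0,y0]+np.array(T.shape[1::-1])/2-.5))
    b=max(best,key=lambda t:t[0]);print(name,round(b[0],3),round(b[1],2),b[2])
    for c in(.0578,.0738,.0818,.0898,.0978):print("  carriage",round(c+.0077,4),np.round(g(c,y,z),1), "squeezed" if 0 else "")
    if name=="bar":print("  on land / squeezed (.0898)",np.round(g(.0898,y+.0093,.112),1),np.round(g(.0898,y+.016,.109),1))
E
python3 chk.py
```

```text
time_s: 15.5
position: [0.5555, -0.0143, 0.2073]
ee_rot: [0.712, 0.702, 0.001, 0.0]
force: [0.4, -0.8, -0.4]
gripper_width: 1.0
finger_force: 0.0
post 0.603 1.08 [307.5 255. ]
  carriage 0.0655 [316.3 248.2] 
  carriage 0.0815 [311.7 252.1] 
  carriage 0.0895 [309.4 254.2] 
  carriage 0.0975 [307.  256.2] 
  carriage 0.1055 [304.7 258.3] 
bar 0.796 1.0 [286.5 250.5]
  carriage 0.0655 [295.2 243.8] 
  carriage 0.0815 [290.5 247.6] 
  carriage 0.0895 [288.1 249.6] 
  carriage 0.0975 [285.7 251.6] 
  carriage 0.1055 [283.2 253.5] 
  on land / squeezed (.0898) [289.7 249.7] [292.8 252. ]
lever low 0.767 1.1 [281.5 259.5]
  carriage 0.0655 [290.5 253.3] 
  carriage 0.0815 [285.8 257.1] 
  carriage 0.0895 [283.4 259.1] 
  carriage 0.0975 [281.  261.1] 
  carriage 0.1055 [278.6 263.1]
```

The matching agrees: carriage ≈ 0.097, and the bar-to-post separation of 21.0 px matches the let-go lever (21.3), where a land would give about 17. Handing in.

```bash
python3 -c "
from rig import *
print(close_job())"
```

```text
the job is handed in; nothing more can be done
None
```

I clamped the last and handed the job in at about 15.6 s. The toe stop is at carriage ≈ 0.0975 (third notch) with the lever let go and the pad pressed in about 18 mm, estimated from forces and image matching; no verdict was returned.

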